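# Set up the pack-coating place: free the mixing ball, park the bottle, feed the packs

### The job

Set up the pack-coating place for the next batch. The steel mixing ball is jammed in the neck of the empty clear bottle: rock the bottle from side to side until the ball has dropped down inside, then lay the bottle on its side in the reclined cradle, its base at the foot stop and its neck towards the open end. Slide every battery pack on the bench down the sloped tray, lying flat and lengthwise side by side, until each rests against the back stop, and leave the black tin and the tape roll where they are.

Things in the scene. Friction and masses are not known exactly. Their poses are not given: they have to be found in the camera images.
- bottle: empty oblong bottle of clear plastic with a white base, about 0.22 kg, standing upright. Origin: centre of its underside; z up through the mouth. Body 80 (x) x 64 (y) mm and 105 mm high, with a flat shoulder; above it a narrow open neck, 51 (x) x 32 (y) mm outside, flat-sided, walls 3 mm, from z = 105 mm to the mouth at z = 190 mm.
- upper_baffle (a point): tip of the upper of two white drip baffles inside the neck, at bottle x = +5, z = 157 mm. This baffle sticks out 18 mm from the +x wall of the neck and slopes 15 degrees down to that wall, so the ball sits back in a pocket. Leaning the neck some 30 degrees towards the bottle's -x for a second rolls the ball off it on to the lower baffle.
- lower_baffle (a point): tip of the lower drip baffle, at bottle x = -5, z = 125 mm. It sticks out 18 mm from the -x wall of the neck and slopes 15 degrees down to that wall: a second pocket. Leaning the neck some 30 degrees towards the bottle's +x for a second then lets the ball fall into the body.
- ball_center (a point): centre of the steel mixing ball, 22 mm in diameter, 44 g; at the start on the upper baffle, 12 mm to the +x side of the bottle's axis and 167 mm above its underside. It is freed when it is down in the bottle's body, its centre below bottle z = 94 mm.
- cradle: the cradle, fixed: a grey trough reclined by 12 degrees, open on top and at its high end (-x). Floor 105 mm long and 72 mm wide, side walls 30 mm high, above them flared black lips to 43 mm; foot stop 45 mm high at the low end (+x). Origin: centre of its underside on the bench.
- cradle_seat (a point): mid-width of the cradle's floor where it meets the foot stop, 28 mm above the bench; x runs down the floor into the stop, y across, z square to the floor. The bottle lies here on one of its 64 mm wide sides (own +x or -x side down), own y across the trough, axis 40 mm above the floor, base at the stop, neck jutting out beyond the high end.
- tray_stop (a point): mid-width of the sloped tray's floor where it meets the back stop, 28 mm above the bench; x runs down the slope (18 degrees) into the stop, y across, z square to the floor. Fixed aluminium tray, floor 170 mm long from its open high end, 290 mm wide between 12 mm side lips; stop 40 mm high. Packs do not slide by themselves; one against the stop has its origin at x = -50 mm.
- pack1: hard-case battery pack, a black plastic bar with a grey band, 100 x 36 x 28 mm (its x, y, z), about 0.16 kg; two brass contacts on top at one end (either end may point down the tray). Origin: centre of its underside; x along its length, z up. Three or four packs are present.
- pack2: hard-case battery pack, a black plastic bar with a grey band, 100 x 36 x 28 mm (its x, y, z), about 0.16 kg; two brass contacts on top at one end (either end may point down the tray). Origin: centre of its underside; x along its length, z up. Three or four packs are present.
- pack3: hard-case battery pack, a black plastic bar with a grey band, 100 x 36 x 28 mm (its x, y, z), about 0.16 kg; two brass contacts on top at one end (either end may point down the tray). Origin: centre of its underside; x along its length, z up. Three or four packs are present.
- pack4: hard-case battery pack, a black plastic bar with a grey band, 100 x 36 x 28 mm (its x, y, z), about 0.16 kg; two brass contacts on top at one end (either end may point down the tray). Origin: centre of its underside; x along its length, z up. Three or four packs are present.
- tin: bystander: black round tin, 86 mm in diameter, 55 mm high, loose; origin centre of its underside
- tape: bystander: paper tape roll lying flat, 90 mm outside diameter, 24 mm high, loose; origin centre of its underside

How it is judged:
On the way, in this order (a step that is already met when the one before it is completed fails the run):
1. the ball has dropped out of the neck into the bottle's body (z of ball_center in the frame of bottle between 0.004 and 0.094 m and x of ball_center in the frame of bottle between -0.04 and 0.04 m and y of ball_center in the frame of bottle between -0.032 and 0.032 m), for 0.3 s.
2. the bottle lies in the cradle with the ball inside (all of step 1 and x of bottle in the frame of cradle_seat between -0.025 and 0.004 m and y of bottle in the frame of cradle_seat between -0.012 and 0.012 m and z of bottle in the frame of cradle_seat between 0.032 and 0.048 m and angle between the z axis of bottle and the x axis of cradle_seat, either way round below 0.1 rad and linear speed of bottle below 0.02 m/s), for 0.3 s.
At the end, for the whole second after the job is handed in: The ball is in the bottle's body; the bottle lies at rest in the cradle, its base within 25 mm of the foot stop, in line within 0.1 rad; every pack present lies flat and still in the tray, within 7 mm of touching the back stop and within 0.15 rad of straight down the slope (all of step 2 and x of pack1 in the frame of tray_stop between -0.057 and -0.044 m and y of pack1 in the frame of tray_stop between -0.145 and 0.145 m and z of pack1 in the frame of tray_stop between -0.004 and 0.004 m and angle between the x axis of each of pack1, pack2, pack3, pack4 and the x axis of tray_stop, either way round below 0.15 rad and angle between the z axis of each of pack1, pack2, pack3, pack4 and the z axis of tray_stop, either way round below 0.1 rad and linear speed of each of pack1, pack2, pack3, pack4 below 0.02 m/s and x of pack2 in the frame of tray_stop between -0.057 and -0.044 m and y of pack2 in the frame of tray_stop between -0.145 and 0.145 m and z of pack2 in the frame of tray_stop between -0.004 and 0.004 m and x of pack3 in the frame of tray_stop between -0.057 and -0.044 m and y of pack3 in the frame of tray_stop between -0.145 and 0.145 m and z of pack3 in the frame of tray_stop between -0.004 and 0.004 m and x of pack4 in the frame of tray_stop between -0.057 and -0.044 m and y of pack4 in the frame of tray_stop between -0.145 and 0.145 m and z of pack4 in the frame of tray_stop between -0.004 and 0.004 m).
It fails at once if a bystander (tin or tape roll) is shifted by more than 40 mm (distance of any of tin, tape from where it was at the start of the episode above 0.04 m).
It fails at once if the ball comes out of the bottle (distance between ball_center and bottle above 0.23 m).
Of pack1, pack2, pack3, pack4 only 3 to 4 are there at a start; the rules pass over those that are not, and their reading is None.
At some moment in a run one of pack1, pack2, pack3, pack4 may be knocked a few centimetres aside while the robot is not near it.
It also fails if it takes over 208 s, if anything falls off the work surface, if the arm or the gripper's body presses on something with over 40 N, if the wrist force passes 120 N, or if a joint passes its speed limit or range.

### The arm

A 7-joint arm with a two-finger parallel gripper is mounted at the origin on the work surface. World frame = base frame: x ahead of the robot, y to its left, z up, the work surface at z = 0. Lengths are in m, angles in rad, forces in N, time in s.
With the tool pointing down it reaches from about 0.4 to 0.875 m from the base axis. Payload 6.5 kg.
Tool frame: the origin (TCP) lies at the centre of the arm's flange, where the gripper is bolted on; the fingertips stand 173 mm ahead of it and the grasp point (between the pads) lies 155 mm ahead of it (env.tcp_to_grasp is the distance from the TCP to the grasp point, in m); z points along the fingers, y is the line along which they close (so a half turn about z gives the same grasp; the last joint's range is limited). The gripper opens to 85 mm and grips with 20 to 120 N. Pads are 22 mm wide; open, the fingers measure 114 mm over their backs; the gripper's body (76 mm by 85 mm) begins 54 mm behind the grasp point. The pads swing forward as they close: fully open they stand 13 mm farther back than shut.
Start: joints at [-1.278, 0.536, -0.004, 1.538, 0.003, 1.067, -0.071], TCP at [0.228, 0.609, 0.405] pointing down, gripper open.
Joint ranges: [-2.7, 2.7], [-0.37, 2.16], [-1.27, 1.26], [0.24, 2.4], [-1.31, 4.45], [0.19, 1.91], [-2.76, 2.76]. Speed limits (rad/s): [2.39, 2.39, 3.14, 3.14, 3.14, 3.14, 3.14].

### API

Orientations are given as a 3x3 rotation matrix whose columns are the frame's x, y, z axes.
In Python, from bench import env, optics, jaws gives the robot as it stands (env), with the cameras (optics) and the gripper (jaws). Calls block until the motion is done:
- env.move_ptp(position, orientation): joint-space move of the TCP to a pose.
- env.movel(position, orientation=None, max_speed=0.15, guard=None): straight line of the TCP; orientation=None keeps the orientation; max_speed is the mean speed in m/s. With guard (N) it stops when the force on the tool has changed by that much, and returns True; else False.
- env.move_joints(angles): joint-space move.
- jaws.open_gripper() and jaws.clamp(effort=None): open the fingers fully, or close them until they stop; effort is the grip in N (None keeps the last).
- env.sleep(seconds).
- env.solve_ik(position, orientation): joint angles nearest the present ones, or None.
- optics.camera(name): name is "side" or "top" or "wrist"; returns a dict with "color" (384x512x3 uint8, red, green, blue), "camera_matrix" (3x3 intrinsics, pixels), "rvec" (rotation vector, rad) and "tvec" (3), from world to camera coordinates, as OpenCV has them. Camera axes: x right, y down, z forward; pixel columns grow to the right and rows downward; lengths in m; the calibration is good to about 2 mm. A picture is of the moment at which its call begins. There is no depth.
A pose or a line that the arm cannot do raises env.Unreachable and nothing moves.
- env.finish_job(): hands the job in; it is judged then, once.
Readings, each from a call of its own:
- env.current_clock(): time.
- env.current_qpos(): joint angles.
- env.current_joint_velocities(): joint speeds.
- env.current_joint_efforts(): joint torques, N m.
- env.current_eef_pos(): TCP position.
- env.current_tool_rot(): TCP orientation.
- env.current_contact_force(): force on the tool from outside, world axes, zero at the start.
- env.current_ft_torque(): the same for the moment, N m.
- env.current_finger_gap(): finger opening in m.
- env.current_finger_force(): force on a finger pad.
Only numpy, scipy, OpenCV 4.12 (cv2) and the standard library are available. Lean on these libraries where they do the work, as an engineer would, in place of code of your own. Each camera call takes 0.05 s, during which the arm holds its last target. There are 200 camera calls.

## Working session

There is one attempt and no reset: what is moved stays moved. The work goes in short steps, each a Python script; the robot and the scene stay as the last script left them, time stands still between calls to the robot, and variables do not carry over. Pictures are saved under pics/ and viewed, at most 14 in all, crops included, and the job is handed in when it is done.

```bash
ls; mkdir -p pics
cat > h.py <<'E'
import numpy as np, cv2
from bench import env, optics, jaws
def snap(n,fn):
    c=optics.camera(n); cv2.imwrite('pics/'+fn,c['color'][:,:,::-1]); np.savez('pics/'+fn[:-4]+'.npz',K=c['camera_matrix'],r=c['rvec'],t=c['tvec']); return c
def back(fn,pts,z):
    d=np.load('pics/'+fn[:-4]+'.npz'); R=cv2.Rodrigues(d['r'])[0]; o=-R.T@d['t'].ravel(); out=[]
    for (u,v),zz in zip(pts,np.broadcast_to(z,len(pts))):
        w=R.T@np.linalg.inv(d['K'])@[u,v,1]; out.append(o+w*(zz-o[2])/w[2])
    return np.array(out)
def proj(fn,P):
    d=np.load('pics/'+fn[:-4]+'.npz'); return cv2.projectPoints(np.array(P,float).reshape(-1,3),d['r'],d['t'],d['K'],None)[0][:,0]
E
python3 - <<'E'
from h import *
for n in ('top','side'):
    c=snap(n,n+'1.png'); R=cv2.Rodrigues(c['rvec'])[0]; print(n,-R.T@c['tvec'].ravel(),R.round(2).tolist())
a=[cv2.imread(f'pics/{n}1.png') for n in('top','side')]
for n,i in zip(('top','side'),a): cv2.imwrite(f'pics/{n}1b.png',cv2.resize(i,(800,600),interpolation=cv2.INTER_CUBIC))
E
```

```text
bench.py
pics
top [3.96770314e-01 2.75714535e-04 1.19171920e+00] [[0.02, -1.0, 0.02], [-0.99, -0.02, -0.16], [0.16, -0.02, -0.99]]
side [ 0.08963803 -0.470936    0.94178378] [[0.68, -0.73, -0.01], [-0.56, -0.52, -0.64], [0.47, 0.44, -0.76]]
```

View pics/top1b.png

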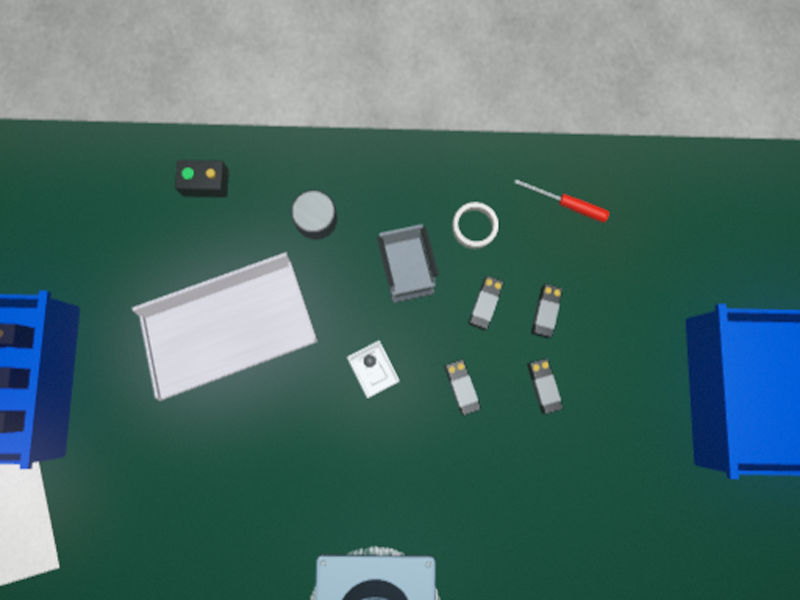

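View pics/side1b.png

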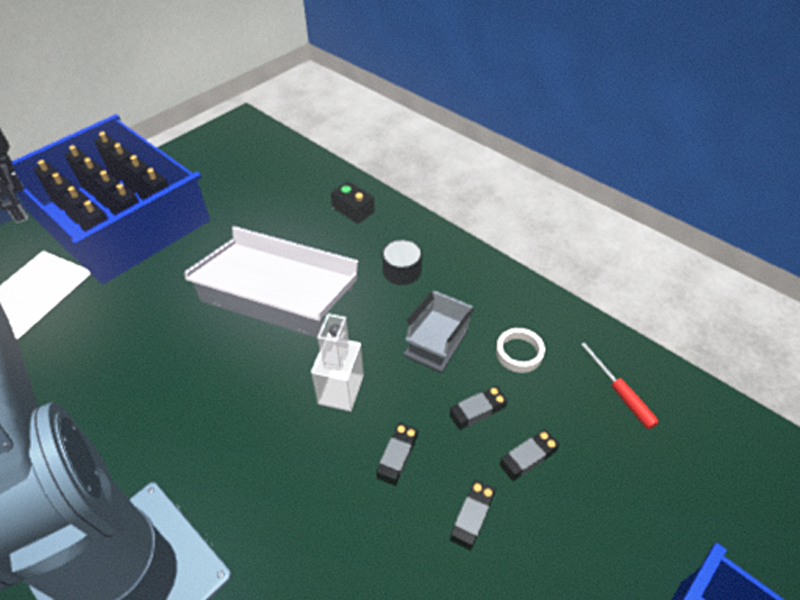

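Top view: tray centre near view pixel (225,325), stop at its upper (+x) edge. The bottle is at (373,370), cradle at (408,262), tin at (314,212) and tape at (475,225). Four packs are at (487,302), (548,310), (463,386) and (546,385). I'll zoom in for corners.

Run:
```python
from h import *
i=cv2.imread('pics/top1.png')
cv2.imwrite('pics/c1.png',cv2.resize(i[115:265,80:280],(800,600),interpolation=cv2.INTER_CUBIC))
s=cv2.imread('pics/side1.png')
cv2.imwrite('pics/c2.png',cv2.resize(s[140:270,115:305],None,fx=4.2,fy=4.2,interpolation=cv2.INTER_CUBIC))
```

```text
(no output)
```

View pics/c1.png

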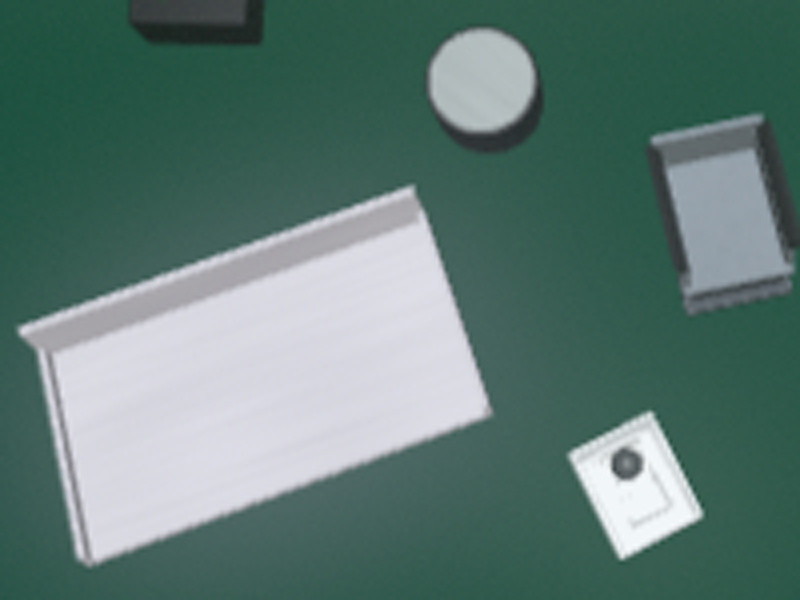

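View pics/c2.png

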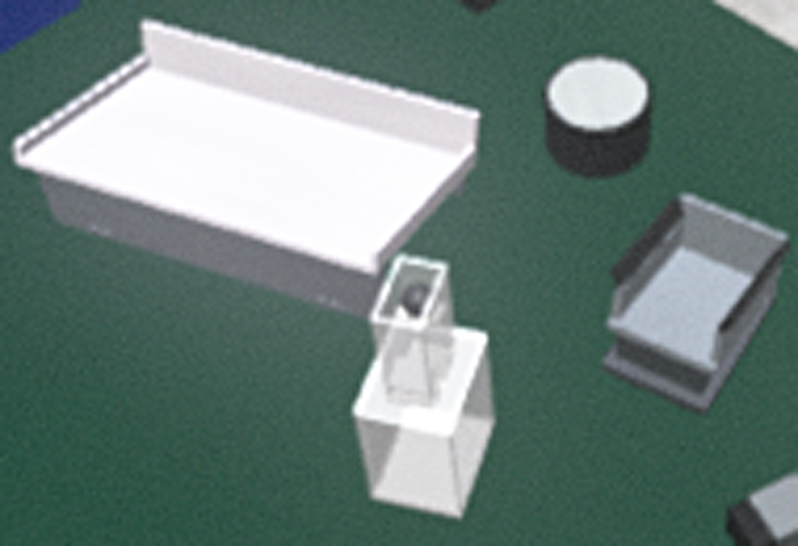

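Crop c1 shows the tray floor corners near (55,352), (427,213), (92,562) and (490,410), and the bottle with its ball at (627,463). Crop c2 shows the bottle's mouth around (410,290) and base at (462,517) and (372,497). The ball, and so the bottle's +x, is on the side away from the robot. Next I'll fit the poses.

```bash
cat > fit.py <<'E'
from h import *
from scipy.optimize import least_squares, minimize
from scipy.spatial.transform import Rotation as Ro
def pose(p,z=0,pitch=0):
    T=np.eye(4); T[:3,:3]=Ro.from_euler('ZY',[p[2],pitch]).as_matrix(); T[:3,3]=[p[0],p[1],z]; return T
def ap(T,P): return np.array(P)@T[:3,:3].T+T[:3,3]
def fitpts(x0,obs,z,pitch):  # obs: list (img, uv, P)
    def f(p): return np.ravel([proj(i,ap(pose(p,z,pitch),[P]))[0]-uv for i,uv,P in obs])
    s=least_squares(f,x0,loss='soft_l1',x_scale=[.1,.1,.3]); return s.x,f(s.x).reshape(-1,2)
BOX=np.array([[x,y,z] for x in(-.05,.05) for y in(-.018,.018) for z in(0,.028)])
def packs(fn,seeds):
    """fit box silhouettes in top image; seeds world xy"""
    im=cv2.imread('pics/'+fn); b,g,r=[im[...,k].astype(int) for k in range(3)]
    m=((g-r<18)).astype(np.uint8); out=[]
    yy,xx=np.mgrid[:im.shape[0],:im.shape[1]]
    for s in seeds:
        c=proj(fn,[s[0],s[1],.014])[0]; near=(np.hypot(xx-c[0],yy-c[1])<34)
        n,l,st,ce=cv2.connectedComponentsWithStats(m*near.astype(np.uint8))
        k=[i for i in range(1,n) if st[i,4]>150]
        if not k: out.append(None); continue
        k=min(k,key=lambda i:np.hypot(*(ce[i]-c))); M=(l==k)
        w0=back(fn,[ce[k]],.014)[0]
        box=cv2.boxPoints(cv2.minAreaRect(np.argwhere(M)[:,::-1].astype(np.float32))); W=back(fn,box,.02)[:,:2]
        e=max((W[1]-W[0],W[2]-W[1]),key=np.linalg.norm); yaw=np.arctan2(e[1],e[0])
        x0,y0=int(c[0])-45,int(c[1])-45; Mc=cv2.resize(M[y0:y0+90,x0:x0+90].astype(np.float32),None,fx=4,fy=4)
        def f(p):
            h=cv2.convexHull(((proj(fn,ap(pose(p),BOX))-[x0,y0]+.5)*4*16).astype(np.int32)); A=np.zeros((360,360),np.float32)
            cv2.fillConvexPoly(A,h,1,shift=4); return np.abs(A-Mc).sum()/Mc.sum()
        q=[w0[0],w0[1],yaw]
        s=minimize(f,q,method='Nelder-Mead',options=dict(initial_simplex=np.array([q]+[[q[i]+d*(i==j) for i,d in enumerate((.01,.01,.15))] for j in range(3)])))
        a=(s.x[2]+np.pi/2)%np.pi-np.pi/2
        out.append((s.x[0],s.x[1],a,s.fun))
    return out
E
cat > f1.py <<'E'
from fit import *
t=lambda u,v:((u+.5)/4-.5+80,(v+.5)/4-.5+115); s=lambda u,v:((u+.5)/4.2-.5+115,(v+.5)/4.2-.5+140)
T,S='top1.png','side1.png'
v=lambda u,w:(u*.64,w*.64)
def rep(n,r): print(n,r[0].round(4),'res px',np.abs(r[1]).round(1).tolist())
tray=fitpts([.68,.3,.3],[(T,t(55,352),[0,.145,0]),(T,t(427,213),[0,-.145,.012]),(T,t(92,562),[-.17,.145,0]),(T,t(490,410),[-.17,-.145,.012]),
 (S,s(148,68),[0,.145,0]),(S,s(475,148),[0,-.145,.012]),(S,s(375,270),[-.17,-.145,.005]),(S,s(20,150),[-.17,.147,.012])],.028,np.radians(18)); rep('tray',tray)
cr=fitpts([.7,-.03,.2],[(T,t(667,165),[0,.036,0]),(T,t(757,148),[0,-.036,0]),(T,t(688,292),[-.105,.036,0]),(T,t(793,268),[-.105,-.036,0]),
 (S,s(688,232),[0,.036,0]),(S,s(612,322),[-.105,.036,0]),(S,s(715,362),[-.105,-.036,0])],.028,np.radians(12)); rep('cradle',cr)
bt=fitpts([.5,.0,.45],[(S,s(462,517),[-.04,-.032,0]),(S,s(372,497),[-.04,.032,0]),(S,s(487,332),[.04,-.032,.105]),(S,s(440,433),[-.04,-.032,.105]),(S,s(355,412),[-.04,.032,.105]),
 (S,s(400,256),[.0255,.016,.19]),(S,s(450,264),[.0255,-.016,.19]),(S,s(418,330),[-.0255,-.016,.19]),(S,s(372,318),[-.0255,.016,.19]),
 (T,t(627,463),[.012,0,.167]),(T,t(568,455),[.04,.032,.105]),(T,t(653,410),[.04,-.032,.105]),(T,t(703,517),[-.04,-.032,.105]),(T,t(622,560),[-.04,.032,.105])],0,0); rep('bottle',bt)
sd=[back(T,[v(*p)],.014)[0] for p in((487,302),(548,310),(463,386),(546,385))]
pk=packs(T,sd)
for p in pk: print(np.round(p,4))
print('tin',back(T,[v(314,211)],.055),'tape',back(T,[v(475,225)],.024))
E
python3 f1.py
```

```text
tray [0.5928 0.3093 0.3738] res px [[1.1, 0.7], [0.4, 0.6], [1.8, 0.3], [0.1, 0.1], [1.2, 0.2], [0.9, 0.0], [0.7, 2.0], [0.1, 1.4]]
cradle [ 0.7033 -0.0401  0.2274] res px [[0.2, 0.1], [0.2, 0.5], [1.8, 0.7], [0.8, 0.3], [1.0, 2.7], [1.4, 0.3], [1.5, 0.0]]
bottle [0.447  0.0109 0.4856] res px [[0.5, 0.0], [0.2, 0.2], [0.1, 0.3], [2.1, 0.1], [0.5, 0.3], [0.4, 0.5], [0.6, 0.0], [0.6, 0.4], [0.5, 0.1], [0.4, 0.3], [0.7, 0.2], [0.0, 0.7], [0.6, 0.3], [0.1, 0.4]]
[ 0.5849 -0.2044 -0.3547  0.0954]
[ 0.5713 -0.3244 -0.2492  0.101 ]
[ 0.4202 -0.1575  0.3448  0.0881]
[ 0.4253 -0.3171  0.2768  0.0995]
tin [[0.74961141 0.13255527 0.055     ]] tape [[ 0.73776619 -0.18383159  0.024     ]]
```

```bash
cat >> h.py <<'E'
from scipy.spatial.transform import Rotation as Ro
def Rd(yaw,tilt=0):
    """tool down, closing (y) axis horizontal at 'yaw'+90deg; tilt leans approach direction towards heading yaw"""
    return Ro.from_euler('ZY',[yaw,np.pi-tilt]).as_matrix()
E
python3 - <<'E'
from fit import *
# candidates: bottle-frame grasp tilt phi
G=.155
b=pose([.447,.0109,.4856]); cy=.2274
C=pose([.7033,-.0401,cy],.028,np.radians(12))
# bottle in cradle: z=-Cx, x=Cz, y=z cross x = (-Cx)x(Cz)= Cy
Bf=C.copy(); Bf[:3,:3]=np.column_stack([C[:3,2],C[:3,1],-C[:3,0]]); Bf[:3,3]=C[:3,3]+C[:3,:3]@[-.006,0,.041]
def tcp(B,phi,zg=.157):
    R=B[:3,:3]@Ro.from_euler('Y',np.pi-phi).as_matrix(); return B[:3,3]+B[:3,:3]@[0,0,zg]-R[:,2]*G, R
def lean(yaw,a,p=(.5,0,.15)):
    T=np.eye(4);T[:3,:3]=Ro.from_euler('ZY',[yaw,a]).as_matrix();T[:3,3]=p;return T
for phi in np.radians(range(-70,41,10)):
    for h in(0,1):
        Z=Ro.from_euler('z',np.pi*h).as_matrix()
        ok=[]
        for B in(b,lean(.4856,-.55),lean(.4856,.55),lean(0,-.55),lean(0,.55),Bf,Bf+np.array([[0]*4,[0]*4,[0,0,0,.08],[0]*4])):
            p,R=tcp(B,phi); q=env.solve_ik(p,R@Z); ok.append(0 if q is None else 1)
        p,R=tcp(Bf,phi); print(round(np.degrees(phi)),h,ok,p.round(3))
env.move_ptp([.56,-.05,.5],Rd(.2)); print(env.current_clock())
snap('wrist','w1.png')
im=cv2.imread('pics/w1.png')
for T,P in((pose([.7033,-.0401,cy],.028,np.radians(12)),[[0,.036,0],[0,-.036,0],[-.105,.036,0],[-.105,-.036,0]]),):
    for q in proj('w1.png',ap(T,P)): cv2.circle(im,tuple(int(round(x)) for x in q),2,(0,0,255),-1)
cv2.imwrite('pics/w1b.png',cv2.resize(im,(800,600)))
E
```

```text
-70 0 [1, 1, 0, 1, 0, 1, 1] [ 0.535 -0.079  0.255]
-70 1 [1, 1, 0, 1, 0, 1, 1] [ 0.535 -0.079  0.255]
-60 0 [1, 1, 0, 1, 0, 1, 1] [ 0.51  -0.085  0.249]
-60 1 [1, 1, 0, 1, 0, 1, 1] [ 0.51  -0.085  0.249]
-50 0 [1, 1, 0, 1, 0, 1, 1] [ 0.485 -0.091  0.239]
-50 1 [1, 1, 0, 1, 0, 1, 1] [ 0.485 -0.091  0.239]
-40 0 [1, 1, 0, 1, 0, 1, 1] [ 0.463 -0.096  0.224]
-40 1 [1, 1, 0, 1, 0, 1, 1] [ 0.463 -0.096  0.224]
-30 0 [1, 1, 0, 1, 0, 1, 1] [ 0.444 -0.1    0.206]
-30 1 [1, 1, 0, 1, 0, 1, 1] [ 0.444 -0.1    0.206]
-20 0 [1, 1, 0, 1, 0, 0, 0] [ 0.428 -0.104  0.184]
-20 1 [1, 1, 0, 1, 0, 0, 0] [ 0.428 -0.104  0.184]
-10 0 [1, 1, 1, 1, 0, 0, 0] [ 0.416 -0.107  0.16 ]
-10 1 [1, 1, 1, 1, 0, 0, 0] [ 0.416 -0.107  0.16 ]
0 0 [1, 0, 1, 0, 1, 1, 0] [ 0.409 -0.108  0.134]
0 1 [1, 1, 1, 0, 1, 0, 0] [ 0.409 -0.108  0.134]
10 0 [1, 0, 1, 0, 1, 1, 0] [ 0.405 -0.109  0.107]
10 1 [1, 0, 1, 0, 1, 1, 0] [ 0.405 -0.109  0.107]
20 0 [1, 0, 1, 0, 1, 1, 1] [ 0.407 -0.109  0.08 ]
20 1 [1, 0, 1, 0, 1, 1, 1] [ 0.407 -0.109  0.08 ]
30 0 [0, 0, 1, 0, 1, 1, 1] [ 0.413 -0.107  0.054]
30 1 [0, 0, 1, 0, 1, 1, 1] [ 0.413 -0.107  0.054]
40 0 [0, 0, 1, 0, 1, 1, 1] [ 0.423 -0.105  0.029]
40 1 [0, 0, 1, 0, 1, 1, 1] [ 0.423 -0.105  0.029]
2.725
```

View pics/w1b.png

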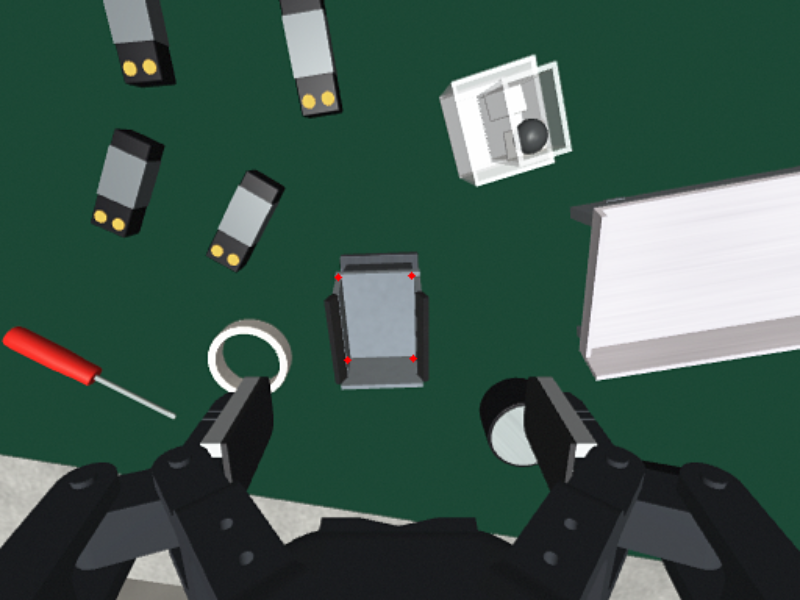

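The wrist view shows the cradle at view (340-423, 255-388) with the stop at the bottom. The red dots are slightly yawed against the floor edges, so I'll zoom on the raw image.

Run:
```python
from h import *
i=cv2.imread('pics/w1.png')
cv2.imwrite('pics/c3.png',cv2.resize(i[155:255,200:285],None,fx=6,fy=6,interpolation=cv2.INTER_CUBIC))
```

```text
(no output)
```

View pics/c3.png

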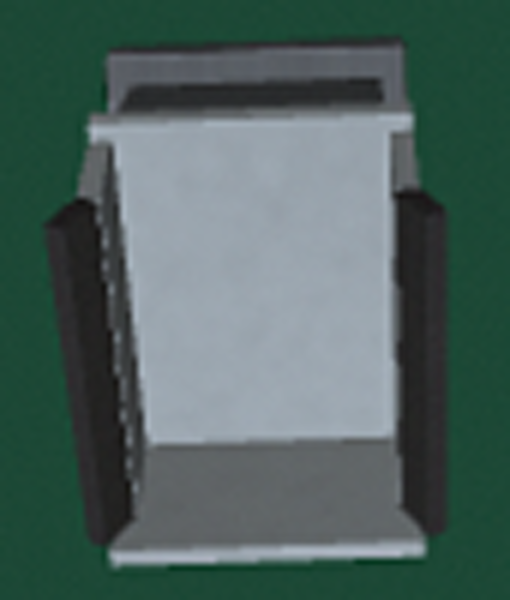

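Floor corners in the crop are stop (145,444) and (393,438), high end (115,125) and (393,118).

Run:
```python
from fit import *
c=lambda u,v:((u+.5)/6-.5+200,(v+.5)/6-.5+155); W='w1.png';v=lambda u,w:((u+.5)*.64-.5,(w+.5)*.64-.5)
t=lambda u,v:((u+.5)/4-.5+80,(v+.5)/4-.5+115); T='top1.png'
o=[(W,c(145,444),[0,-.036,0]),(W,c(393,438),[0,.036,0]),(W,c(115,122),[-.105,-.036,0]),(W,c(393,115),[-.105,.036,0])]
def rep(n,r): print(n,r[0].round(4),np.abs(r[1]).round(1).tolist())
rep('wrist',fitpts([.7,-.04,.2],o,.028,np.radians(12)))
rep('w+top',fitpts([.7,-.04,.2],o+[(T,t(667,165),[0,.036,0]),(T,t(757,148),[0,-.036,0])],.028,np.radians(12)))
# bottle / tray check in wrist view: shoulder corners & ball, tray floor corner near
rep('bottle',fitpts([.447,.01,.48],[(W,v(532,135),[.012,0,.167]),(W,v(555,63),[-.0255,.016,.19]),(W,v(571,151),[.0255,.016,.19]),(W,v(476,185),[.04,-.032,.105]),(W,v(453,83),[-.04,-.032,.105])],0,0))
q=proj(W,ap(pose([.5928,.3093,.3738],.028,np.radians(18)),[[0,-.145,0],[-.17,-.145,.012],[-.17,-.145,0]]));print((q/.64).round())
print(env.current_clock())
```

```text
wrist [ 0.6999 -0.0377  0.2221] [[0.0, 0.1], [0.2, 0.1], [0.2, 0.1], [0.1, 0.1]]
w+top [ 0.7002 -0.0382  0.2178] [[0.3, 0.0], [0.1, 0.3], [0.3, 0.1], [0.0, 0.3], [0.8, 0.8], [0.4, 0.6]]
bottle [0.4472 0.0122 0.4956] [[1.1, 1.5], [1.0, 1.4], [0.6, 0.1], [0.1, 1.0], [1.3, 0.6]]
[[580. 347.]
 [602. 214.]
 [596. 208.]]
2.775
```

```bash
cat > bot.py <<'E'
from fit import *
b0=[.4471,.0115,.488]; c0=[.7,-.038,.221]; G=env.tcp_to_grasp
C=pose(c0,.028,np.radians(12))
def final(dx=-.005,dz=.0405,lift=0):
    B=C.copy(); B[:3,:3]=np.column_stack([C[:3,2],C[:3,1],-C[:3,0]]); B[:3,3]=C[:3,3]+C[:3,:3]@[dx,0,dz+lift]; return B
def tcp(B,phi,zg=.157):
    R=B[:3,:3]@Ro.from_euler('Y',np.pi-phi).as_matrix(); return B[:3,3]+B[:3,:3]@[0,0,zg]-R[:,2]*G, R
def lean(yaw,a,p,zg=.157):
    """bottle leaned by a about own y, its neck grasp point at p"""
    T=np.eye(4);T[:3,:3]=Ro.from_euler('ZY',[yaw,a]).as_matrix();T[:3,3]=np.array(p)-T[:3,:3]@[0,0,zg];return T
E
python3 - <<'E'
from bot import *
print(G)
for phi in (-30,-40,-50):
    f=np.radians(phi); res=[]
    for yaw in np.arange(-1.6,2.3,.3):
        for x in(.4,.5,.6,.7):
            for y in (-.1,.1):
                r=[env.solve_ik(*tcp(lean(yaw,a,[x,y,.32]),f)) is not None for a in(-.56,0,.56)]
                if all(r): res.append((round(yaw,2),x,y))
    print(phi,res)
E
```

```text
0.1547
-30 [(np.float64(-1.6), 0.4, -0.1), (np.float64(-1.6), 0.4, 0.1), (np.float64(-1.6), 0.5, -0.1), (np.float64(-1.6), 0.5, 0.1), (np.float64(-1.6), 0.6, -0.1), (np.float64(-1.6), 0.6, 0.1), (np.float64(-1.6), 0.7, -0.1), (np.float64(-1.6), 0.7, 0.1), (np.float64(-1.3), 0.4, -0.1), (np.float64(-1.3), 0.4, 0.1), (np.float64(-1.3), 0.5, -0.1), (np.float64(-1.3), 0.5, 0.1), (np.float64(-1.3), 0.6, -0.1), (np.float64(-1.3), 0.6, 0.1), (np.float64(-1.3), 0.7, -0.1), (np.float64(-1.3), 0.7, 0.1), (np.float64(-1.0), 0.4, -0.1), (np.float64(-1.0), 0.4, 0.1), (np.float64(-1.0), 0.5, -0.1), (np.float64(-1.0), 0.5, 0.1), (np.float64(-1.0), 0.6, 0.1), (np.float64(-1.0), 0.7, 0.1), (np.float64(-0.7), 0.4, -0.1), (np.float64(-0.7), 0.4, 0.1), (np.float64(-0.7), 0.5, 0.1), (np.float64(-0.4), 0.4, 0.1), (np.float64(0.5), 0.4, -0.1), (np.float64(0.8), 0.4, -0.1), (np.float64(0.8), 0.4, 0.1), (np.float64(0.8), 0.5, -0.1), (np.float64(0.8), 0.6, -0.1), (np.float64(1.1), 0.4, 0.1), (np.float64(1.1), 0.5, -0.1), (np.float64(1.1), 0.5, 0.1), (np.float64(1.1), 0.6, -0.1), (np.float64(1.1), 0.6, 0.1), (
[... 3070 characters left out ...]
at64(1.1), 0.6, -0.1), (np.float64(1.1), 0.7, -0.1), (np.float64(1.4), 0.4, -0.1), (np.float64(1.4), 0.4, 0.1), (np.float64(1.4), 0.5, -0.1), (np.float64(1.4), 0.5, 0.1), (np.float64(1.4), 0.6, -0.1), (np.float64(1.4), 0.6, 0.1), (np.float64(1.4), 0.7, -0.1), (np.float64(1.4), 0.7, 0.1), (np.float64(1.7), 0.4, 0.1), (np.float64(1.7), 0.5, -0.1), (np.float64(1.7), 0.5, 0.1), (np.float64(1.7), 0.6, -0.1), (np.float64(1.7), 0.6, 0.1), (np.float64(1.7), 0.7, -0.1), (np.float64(1.7), 0.7, 0.1), (np.float64(2.0), 0.4, 0.1), (np.float64(2.0), 0.5, -0.1), (np.float64(2.0), 0.5, 0.1), (np.float64(2.0), 0.6, -0.1), (np.float64(2.0), 0.6, 0.1), (np.float64(2.0), 0.7, -0.1), (np.float64(2.0), 0.7, 0.1)]
```

Run:
```python
from bot import *
f=np.radians(-40); p,R=tcp(pose(b0),f)
env.move_ptp(p-R[:,2]*.13+[0,0,.02],R); print(env.current_clock())
env.movel(p,R,max_speed=.12); jaws.clamp(45); print('gap',env.current_finger_gap(),env.current_finger_force())
env.movel(p+[0,0,.14],max_speed=.12)
P=[.5,-.03,.33]
def go(a,yaw=1.4): env.move_ptp(*tcp(lean(yaw,a,P),f))
go(0); go(-.56); env.sleep(1.1); snap('side','r1.png'); print(env.current_clock())
go(.56); env.sleep(1.1); snap('side','r2.png'); go(0); env.sleep(.3); snap('side','r3.png')
print(env.current_clock(),env.current_finger_gap())
cv2.imwrite('pics/r.png',cv2.hconcat([cv2.resize(cv2.imread(f'pics/r{k}.png')[100:290,130:310],None,fx=1.48,fy=1.48) for k in(1,2,3)]))
```

```text
3.3583
gap 0.03160942565378261 44.4256192445755
9.0917
11.7167 0.0317440873747768
```

View pics/r.png

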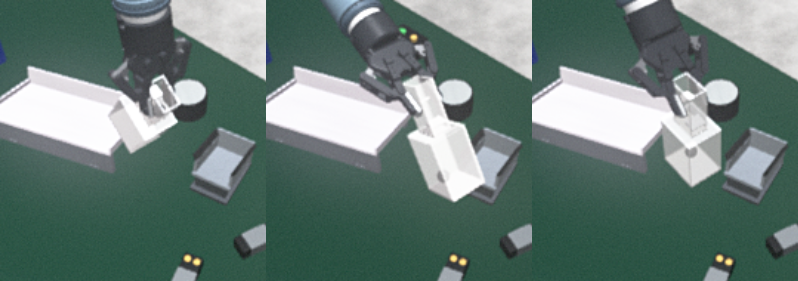

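The ball is in the body: at (440,177) in the middle frame and at the base near (690,150) in the last one. Next I lay the bottle in the cradle.

Run:
```python
from bot import *
f=np.radians(-40); P=[.5,-.06,.33]
env.move_ptp(*tcp(lean(c0[2],-.3,P),f))
env.move_ptp(*tcp(final(dx=-.008,lift=.075),f))
F0=env.current_contact_force()
h=env.movel(*tcp(final(dx=-.008,lift=.012),f),max_speed=.08,guard=8); print('guard1',h)
if not h: h=env.movel(*tcp(final(dx=-.008,lift=-.004),f),max_speed=.03,guard=5); print('guard2',h)
e=env.current_eef_pos()-tcp(final(dx=-.008),f)[0]; print('err in cradle frame',C[:3,:3].T@e, env.current_contact_force()-F0)
snap('side','l1.png');snap('top','l2.png'); print(env.current_clock())
cv2.imwrite('pics/l.png',cv2.hconcat([cv2.resize(cv2.imread('pics/l1.png')[110:270,180:340],(400,400)),cv2.resize(cv2.imread('pics/l2.png')[110:270,180:340],(400,400))]))
```

```text
guard1 False
guard2 True
err in cradle frame [ 9.93362144e-05 -1.79644764e-04 -1.23456191e-03] [ 1.87097287 -0.34217151  3.3083876 ]
15.4333
```

View pics/l.png

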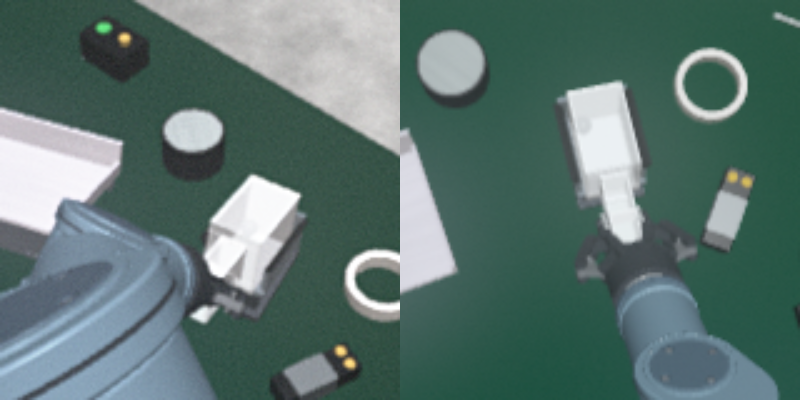

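The bottle sits in the trough in line with it. I'll release, then check it and the tray.

Run:
```python
from bot import *
jaws.open_gripper(); env.sleep(.3)
p,R=env.current_eef_pos(),env.current_tool_rot()
env.movel(p-R[:,2]*.12,max_speed=.15)
env.move_ptp([.47,.2,.5],Rd(.37)); snap('wrist','w2.png'); snap('top','t2.png'); print(env.current_clock())
cv2.imwrite('pics/w2b.png',cv2.resize(cv2.imread('pics/w2.png'),(800,600)))
```

```text
Traceback (most recent call last):
host.Unreachable: the arm cannot follow that straight line within its joint ranges
```

Run:
```python
from bot import *
env.sleep(.2); print(env.current_finger_gap())
p=env.current_eef_pos()
env.movel(p+C[:3,2]*.075,max_speed=.12)
env.move_ptp([.47,.2,.5],Rd(.37)); snap('wrist','w2.png'); snap('top','t2.png'); print(env.current_clock())
cv2.imwrite('pics/w2b.png',cv2.resize(cv2.imread('pics/w2.png'),(800,600)))
```

```text
0.08533827987097678
18.8667
```

View pics/w2b.png

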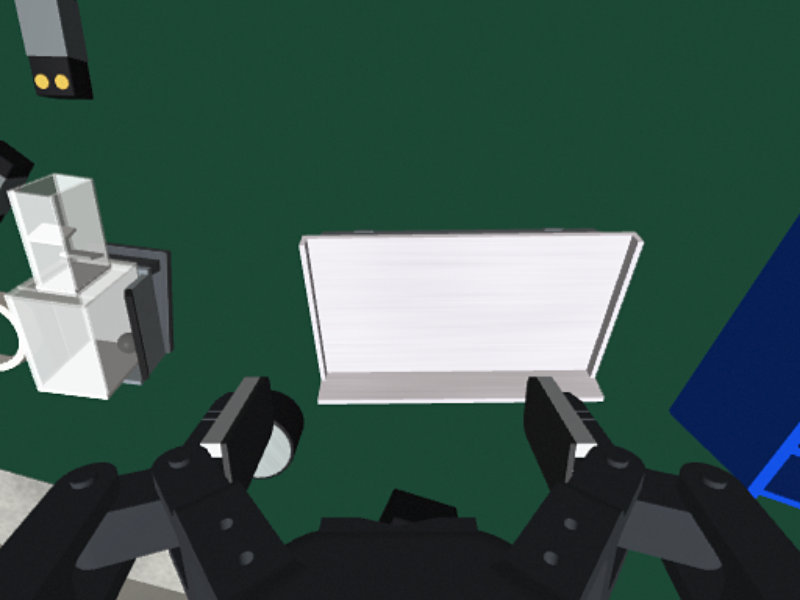

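Bottle and ball are well seated in the cradle. Tray floor corners in view: stop (326,374) and (588,371), high end (310,237) and (634,235).

```bash
cat > tr.py <<'E'
from fit import *
TR=None
SLOT=[-.118,-.0395,.0395,.118]
E
python3 - <<'E'
from tr import *
v=lambda u,w:((u+.5)*.64-.5,(w+.5)*.64-.5)
W='w2.png'
r=fitpts([.59,.31,.37],[(W,v(326,374),[0,-.145,0]),(W,v(588,371),[0,.145,0]),(W,v(310,237),[-.17,-.145,0]),(W,v(634,235),[-.17,.145,0])],.028,np.radians(18))
print(r[0].round(4),np.abs(r[1]).round(1).tolist())
T=pose(r[0],.028,np.radians(18))
pk=packs('t2.png',[(.585,-.204),(.571,-.324),(.42,-.1575),(.425,-.317)])
for p in pk: print(np.round(p,4),[env.solve_ik([p[0],p[1],z],Rd(p[2]+a)) is not None for z in(.18,.4) for a in(0,np.pi)])
for y in SLOT:
    R=T[:3,:3]@Ro.from_euler('Y',np.pi).as_matrix()
    print(y,[env.solve_ik(ap(T,[[x,y,.182+dz]])[0],R@Ro.from_euler('z',a).as_matrix()) is not None for x,dz in((-.065,.1),(-.065,.01),(-.046,0)) for a in(0,np.pi)])
im=cv2.imread('pics/t2.png')
for p in pk:
    for q in proj('t2.png',ap(pose(p),BOX)): cv2.circle(im,tuple(int(round(x)) for x in q),0,(0,0,255),-1)
cv2.imwrite('pics/p.png',cv2.resize(im[170:275,280:370],None,fx=5.5,fy=5.5,interpolation=cv2.INTER_NEAREST))
E
```

```text
[0.5919 0.3163 0.3736] [[1.1, 1.4], [0.4, 0.4], [1.0, 0.5], [0.5, 0.5]]
[ 0.5847 -0.2043 -0.3471  0.0966] [True, True, True, True]
[ 0.5707 -0.3243 -0.2512  0.1087] [True, True, True, True]
[ 0.4202 -0.1575  0.3491  0.0954] [True, True, True, True]
[ 0.4252 -0.3169  0.2998  0.1147] [True, True, True, True]
-0.118 [True, True, True, True, True, True]
-0.0395 [True, True, True, True, True, True]
0.0395 [True, True, True, True, True, True]
0.118 [True, True, True, True, True, True]
```

View pics/p.png

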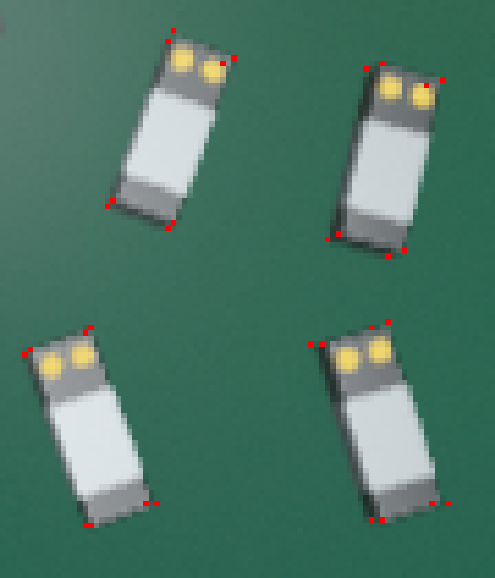

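The red outlines match the four packs within a couple of mm. The tray's y differs by 7 mm between views, so I'll fit all views jointly.

Run:
```python
from tr import *
v=lambda u,w:((u+.5)*.64-.5,(w+.5)*.64-.5)
t=lambda u,v:((u+.5)/4-.5+80,(v+.5)/4-.5+115); s=lambda u,v:((u+.5)/4.2-.5+115,(v+.5)/4.2-.5+140)
W,T,S='w2.png','top1.png','side1.png'
o=[(W,v(326,374),[0,-.145,0]),(W,v(588,371),[0,.145,0]),(W,v(310,237),[-.17,-.145,0]),(W,v(634,235),[-.17,.145,0])]
o2=[(T,t(55,352),[0,.145,0]),(T,t(424,216),[0,-.145,.012]),(T,t(92,562),[-.17,.145,0]),(T,t(490,410),[-.17,-.147,.012])]
o3=[(S,s(148,68),[0,.145,0]),(S,s(475,148),[0,-.147,.012]),(S,s(375,270),[-.17,-.147,.012])]
for n,q in(('top',o2),('side',o3),('all',o+o2+o3)):
    r=fitpts([.59,.31,.37],q,.028,np.radians(18)); print(n,r[0].round(4),r[1].round(1).tolist())
im=[]
for fn,(a,b,c,d),k in((T,(180,170,110,75),4),(W,(230,270,250,180),2)):pass
i=cv2.imread('pics/w2.png'); j=cv2.imread('pics/top1.png')
P=[[0,-.145,0],[0,.145,0],[-.17,-.145,0],[-.17,.145,0],[0,-.145,.04],[0,.145,.04]]
for p,col in((r[0],(0,0,255)),):
    for f,m in((W,i),(T,j)):
        for q in proj(f,ap(pose(p,.028,np.radians(18)),P)): cv2.circle(m,tuple(int(round(x)) for x in q),0,col,-1)
A=cv2.resize(i[140:265,185:415],None,fx=3,fy=3,interpolation=cv2.INTER_NEAREST); B=cv2.resize(j[155:260,80:210],None,fx=2,fy=2,interpolation=cv2.INTER_NEAREST)
B=cv2.copyMakeBorder(B,0,0,0,A.shape[1]-B.shape[1],cv2.BORDER_CONSTANT); cv2.imwrite('pics/q.png',cv2.vconcat([A,B]))
```

```text
top [0.5929 0.3113 0.3655] [[0.3, 0.3], [-0.2, 0.1], [0.4, -0.6], [-0.5, 0.2]]
side [0.5897 0.3077 0.3791] [[0.7, 1.1], [-0.6, 0.7], [-0.0, -3.0]]
all [0.5922 0.3145 0.3718] [[0.0, -1.8], [-1.5, -0.5], [-2.2, 0.0], [-0.6, 0.4], [-0.8, 0.8], [-1.4, 0.1], [-0.3, -0.1], [-1.4, -0.0], [0.2, -0.4], [-1.6, -0.5], [-1.5, -4.5]]
```

View pics/q.png

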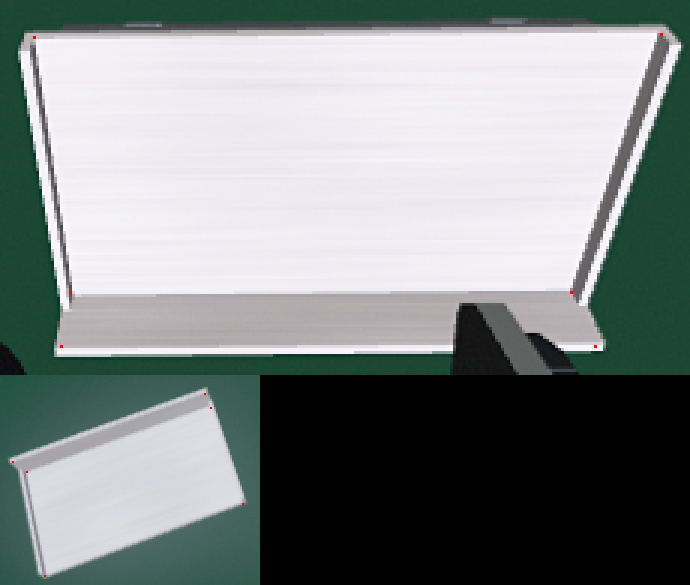

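```bash
sed -i "s/^TR=None/TR=pose([.5922,.3140,.3715],.028,np.radians(18))/" tr.py
cat >> tr.py <<'E'
HZ=.182
def best(p,R):
    c=[R,R@np.diag([-1.,-1,1])]; q0=env.current_qpos(); s=[]
    for r in c:
        q=env.solve_ik(p,r); s.append(9 if q is None else np.abs(np.array(q)-q0).max())
    return c[int(np.argmin(s))]
def tp(x,y,z): return ap(TR,[[x,y,z]])[0]
def pick(pk):
    x,y,a=pk[:3]; p=np.array([x,y,HZ]); R=best(p+[0,0,.13],Rd(a))
    env.move_ptp(p+[0,0,.13],R); env.movel(p,max_speed=.13); jaws.clamp(50)
    print('gap',round(env.current_finger_gap(),4)); env.movel(p+[0,0,.2],max_speed=.2)
    return abs(env.current_finger_gap()-.036)<.004
def place(y):
    R=TR[:3,:3]@Ro.from_euler('Y',np.pi).as_matrix(); a=tp(-.075,y,HZ+.12)
    R=best(a,R); env.move_ptp(a+[0,0,.06],R); env.movel(tp(-.075,y,HZ+.01),R,max_speed=.13)
    h=env.movel(tp(-.075,y,HZ-.005),max_speed=.03,guard=5); e=env.current_eef_pos()
    z=(TR[:3,:3].T@(e-TR[:3,3]))[2]
    h2=env.movel(tp(-.042,y,z+.0003),max_speed=.03,guard=8); e=TR[:3,:3].T@(env.current_eef_pos()-TR[:3,3])
    print('floor',h,round(z-HZ,4),'stop',h2,e.round(4)); jaws.open_gripper()
    p=env.current_eef_pos(); env.movel(p+TR[:3,2]*.13,max_speed=.2)
E
python3 - <<'E'
from tr import *
pk=packs('t2.png',[(.585,-.204)])
print(pick(pk[0])); place(SLOT[1])
env.move_ptp([.47,.2,.5],Rd(.37)); snap('wrist','w3.png'); snap('top','t3.png'); print(env.current_clock())
for p in packs('t3.png',[(.571,-.324),(.42,-.1575),(.425,-.317)]): print(np.round(p,3))
cv2.imwrite('pics/w3b.png',cv2.resize(cv2.imread('pics/w3.png')[90:290],None,fx=1.5,fy=1.5))
E
```

```text
gap 0.0346
True
floor True 0.0002 stop True [-0.0475 -0.0395  0.1822]
30.125
[ 0.571 -0.324 -0.252  0.113]
[ 0.42  -0.158  0.351  0.097]
[ 0.426 -0.317  0.281  0.12 ]
```

View pics/w3b.png

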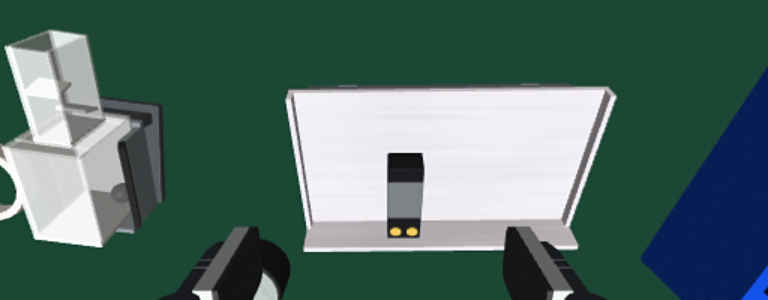

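The first pack is square against the stop. I'll do the rest, re-measuring before each pick.

```bash
sed -i 's/^HZ=.182/HZ=.186/' tr.py
python3 - <<'E'
from tr import *
todo=[(.571,-.324),(.42,-.158),(.426,-.317)]
for k,y in enumerate([SLOT[2],SLOT[0],SLOT[3]]):
    fn=f't4{k}.png'; snap('top',fn); pk=packs(fn,todo); print([np.round(p,3).tolist() if p else None for p in pk])
    p=pk[0]
    if p is None or p[3]>.2: print('bad fit'); break
    if not pick(p): print('missed'); break
    place(y); todo=[q[:2] for q in pk[1:]]
env.move_ptp([.47,.2,.5],Rd(.37)); snap('wrist','w4.png'); snap('top','t5.png'); print(env.current_clock())
cv2.imwrite('pics/w4b.png',cv2.vconcat([cv2.resize(cv2.imread('pics/w4.png')[90:290],None,fx=1.5,fy=1.5),cv2.resize(cv2.imread('pics/t5.png')[90:290],None,fx=1.5,fy=1.5)]))
E
```

```text
[[0.571, -0.324, -0.25, 0.117], [0.42, -0.158, 0.345, 0.095], [0.425, -0.317, 0.279, 0.111]]
gap 0.0347
floor True 0.0 stop True [-0.0483  0.0395  0.1861]
[[0.42, -0.157, 0.349, 0.095], [0.46, -0.29, 0.286, 0.112]]
gap 0.0351
floor True 0.0004 stop True [-0.0466 -0.118   0.1864]
[[0.459, -0.29, 0.286, 0.109]]
gap 0.0346
floor True -0.0001 stop True [-0.0492  0.118   0.1859]
64.275
```

View pics/w4b.png

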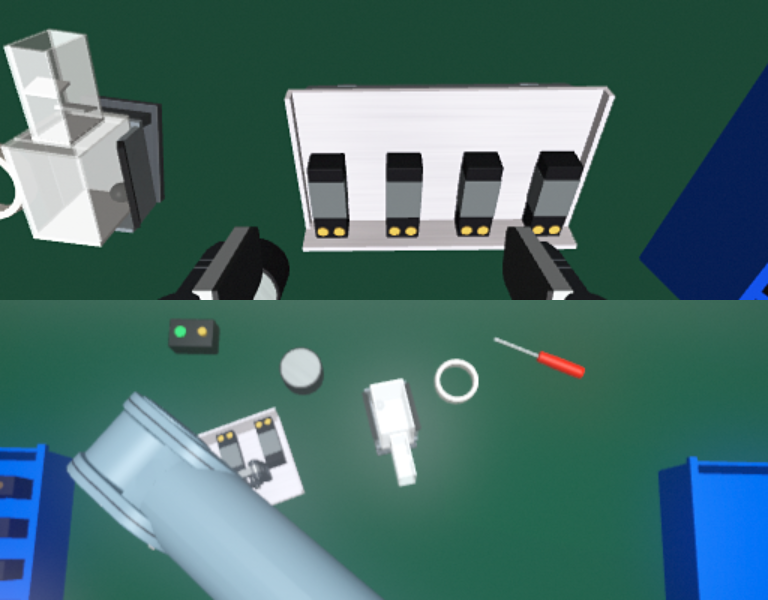

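All four packs rest against the stop, and the knocked one was re-measured before its pick. The bottle is seated with the ball in its body, and the tin and tape haven't moved.

```bash
python3 -c "
from bench import env, optics, jaws
print(env.finish_job(), env.current_clock())"
```

```text
the job is handed in; nothing more can be done
the job is handed in; nothing more can be done
```

The job is handed in, but no verdict came back; the last pictures, at about 64 s, show the ball down in the bottle's body, the bottle lying in the cradle, all four packs against the tray's back stop, and the tin and tape roll where they started.

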